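# Show a pigment jar and its sample dish to the code reader

## Task

Show the blue pigment jar and its sample dish to the code reader together: turn the blue jar where it stands until its label faces the reader's window and let go of it, then pick the dish up by one of its upright lugs and give it a quarter turn so that its tag looks squarely at the reader. The program finishes while holding the dish still and level in the air, touching nothing else, with the tag straight in front of the window, at the window's height and about 12 cm from it. A freshly polished ball lies loose on the dish: keep the dish level throughout so that the ball stays in the middle, do not touch the ball, and leave the other things on the table where they are.

Things in the scene. Friction and masses are not known exactly. Their poses are not given: they have to be found in the camera images.
- reader_window (a point): centre of the dark red window (70 mm wide, 66 mm high) of the fixed black code reader, 138 mm above the table. Axes are the reader's: -x points level out of the window in its viewing direction, y sideways, z up. The reader has a round base of 110 mm diameter and a head 86 mm wide and 62 mm deep whose top is 200 mm high; the window face is tipped 0.2 rad from upright; the base reaches 33 mm in front of the window.
- jar_mid (a point): centre (half-way up, 35 mm above the table) of the blue pigment jar with a white lid: an upright plain cylinder 55 mm in diameter and 70 mm high including the 16 mm lid, about 140 g, lid tight so it turns as one piece. x points out through the middle of its white code label; a yellow seal strip on the lid's top runs from the lid's middle towards the label's side. z up. It stands loose on the table, in front of the reader and to one side, 15 to 20 cm from the window.
- dish_centre (a point): middle of the round white dish's inside floor, 6.4 mm above the dish's underside. x points towards the tag, y towards the left lug, z up. The dish is 178 mm in diameter, its rim 27 mm above its underside, about 200 g; inside it is a flat spot of 10 mm radius, then rises at 8 degrees to a radius of 50 mm, then at 16 degrees to the rim. It stands loose on the table with the tag about a quarter turn clockwise (from above) of where it must finally look.
- dish_lug_left (a point): grip point in the left upright lug of the dish: a flat block 36 mm wide along the dish's x, 9 mm thick along the dish's y (pinch it across this) whose top is 62 mm above the dish's underside; this point is 45 mm above the underside and 85.5 mm from the dish's middle on its +y side. A blue band runs round the lug near its top. Axes as the dish.
- dish_lug_right (a point): the same grip point in the like lug on the dish's -y side. Axes as the dish.
- dish_tag (a point): middle of the face of the white bar-coded tag (48 by 26 mm) in a black holder leaning back 0.6 rad at the dish's +x side, 101 mm from the dish's middle and 23 mm above the dish's underside. Axes as the dish.
- ball_center (a point): centre of the loose polished blue resin ball, 28 mm in diameter, 15 g, resting in the middle of the dish; it rolls easily. Axes turn with the ball.
- jar_other: bystander: orange jar with white lid, same shape as the blue one; origin at the centre of its underside.
- tin: bystander: small red tin, 64 mm in diameter, 85 mm high; origin at the centre of its underside.
- cup: bystander: white plastic mixing cup, 68 mm at the mouth, 75 mm high; origin at the centre of its underside.
- coasters: bystander: stack of three round coasters, 96 mm in diameter, 27 mm high; origin at the centre of its underside.

How it is judged:
By the outcome, as a careful person would: the job done as asked, in the order asked, and still so for the second after the job is handed in, while the arm keeps its last pose, push and grip.
It also fails if it takes over 72 s, if anything falls off the work surface, if the arm or the gripper's body presses on something with over 40 N, if the wrist force passes 120 N, or if a joint passes its speed limit or range.

## Robot

A 6-joint arm with a two-finger parallel gripper is mounted at the origin on the work surface. World frame = base frame: x ahead of the robot, y to its left, z up, the work surface at z = 0. Lengths are in mm, angles in rad, forces in N, time in s.
With the tool pointing down it reaches from about 400 to 925 mm from the base axis. Payload 12.5 kg.
Tool frame: the origin (TCP) lies midway between the tips of the shut fingers; the grasp point (between the pads) lies 19 mm behind it (env.tcp_to_grasp is the distance from the TCP to the grasp point, in mm); z points along the fingers, y is the line along which they close (so a half turn about z gives the same grasp; the last joint's range is limited). The gripper opens to 95 mm and grips with 3 to 60 N. Pads are 20 mm wide; open, the fingers measure 119 mm over their backs; the gripper's body (75 mm by 180 mm) begins 59 mm behind the grasp point.
Start: joints at [-1.346, 0.491, 1.559, -0, 1.092, -0.106], TCP at [203.023, -591.125, 214.661] pointing down, gripper open.
Joint ranges: [-3.1, 3.1], [-0.84, 2.19], [0.05, 2.79], [-1.13, 4.28], [0.06, 2.93], [-2.69, 2.69]. Speed limits (rad/s): [2.22, 2.22, 2.79, 3.14, 3.14, 3.14].

## Interface

Orientations are given as [roll, pitch, yaw] about the fixed x, y, z axes, in that order (R = Rz(yaw) Ry(pitch) Rx(roll)).
In Python, from cell import env gives the robot as it stands. The module is installed in compiled form; this text tells all that it offers.
- The arm moves only by the tool step_arm, never from a script. Its argument "plan" is a list that holds one entry, the list of rows, each a list of 5 numbers: the shift along the tool's x, y, z in mm, then the turn about the tool's z in degrees, then the opening, from -1 (shut) to 1 (fully open). A call has 1 to 8 rows; each row is the pose to reach, as a shift and turn from the pose commanded when the call began, along the tool's axes at that moment; what a row does not reach only later rows make up. A row lasts 1/12 s, in which the tool goes at most 41.7 mm and 7.16 degrees, less where a joint would pass 70% of its speed; a pose out of reach is approached as far as the arm can. A call with a gripper value outside its range is refused whole. The fingers move at their own pace and stop on an object; the grip force is fixed at half the most. Time passes only in rows, so rows that repeat a pose let the fingers close. It gives the time, the measured TCP pose, the force, the opening and the grip force at its end, in the units of the state.
- env.state(): the state, without advancing time (a new reading comes with each control period).
- env.read_camera(name): name is "side" or "top" or "wrist"; returns the picture (480x640x3 uint8, blue, green, red); there is no depth.
- env.get_calibration(name): a dict with "K" (3x3 intrinsics, pixels), "extrinsics" (4x4, takes a point from world to camera coordinates). Camera axes: x right, y up, looking along -z (the intrinsics and any distortion apply to the point x, -y, -z); pixel columns grow to the right and rows downward; lengths in mm; the calibration is good to about 2 mm. A picture is of the moment at which its call begins: read the wrist's pose just before it. get_calibration takes no time and is no camera call; for the wrist camera it gives the pose at the moment of the call.
- env.job_done(): hands the job in; it is judged then, once.
The state is a dict: "t": time; "joints": joint angles; "qvel": joint speeds; "tau": joint torques, N m; "eef_pos": TCP position; "tcp_rot": TCP orientation; "ft_force": force on the tool from outside, world axes, zero at the start; "moment": the same for the moment, N m; "opening": opening from 0.0 (shut) to 1.0 (fully open); "grip_force": force on a finger pad.
Only numpy, scipy, OpenCV 4.12 (cv2) and the standard library are available. Lean on these libraries where they do the work, as an engineer would, in place of code of your own. Each camera call takes 0.05 s, during which the arm holds its last target. There are 200 camera calls.

## Working session

There is one attempt and no reset: what is moved stays moved. The work goes in short steps, Python scripts to look and compute and a tool call to move; the robot and the scene stay as the last step left them, time stands still between calls to the robot, and variables do not carry over. Pictures are saved under pics/ and viewed, at most 10 in all, crops included, and the job is handed in when it is done.

Besides the shell and the picture viewer there is one more tool, called after "Call:" by a JSON object that holds its "name" and its "arguments". step_arm: Moves the arm, as the interface text tells. Its arguments: {"type":"object","properties":{"plan":{"type":"array"}},"required":["plan"]}

```bash
mkdir -p pics; cat > h.py <<'E'
import numpy as np, cv2
from cell import env
def shot(n,f):
    im=env.read_camera(n); cv2.imwrite('pics/'+f,im); return im
def cal(n):
    c=env.get_calibration(n); return np.array(c["K"]),np.array(c["extrinsics"]),c
def pix2w(n,u,v,z,c=None):
    K,E,_=c or cal(n); d=np.linalg.inv(K)@[u,v,1]; d=np.array([d[0],-d[1],-d[2]])
    R,t=E[:3,:3],E[:3,3]; o=-R.T@t; d=R.T@d; return o+d*(z-o[2])/d[2]
def w2pix(n,p,c=None):
    K,E,_=c or cal(n); q=E[:3,:3]@np.array(p)+E[:3,3]; q=K@[q[0],-q[1],-q[2]]; return q[:2]/q[2]
E
python3 - <<'E'
from h import *
np.set_printoptions(precision=3,suppress=True)
shot('top','t0.png');shot('side','s0.png')
for n in('top','side'):
    K,E,c=cal(n);print(n,K.tolist(),E,[k for k in c], -E[:3,:3].T@E[:3,3])
print(env.state())
E
```

```text
top [[617.7476606135898, 0.0, 318.674448645907], [0.0, 617.7476606135898, 237.4480271610928], [0.0, 0.0, 1.0]] [[   -0.022    -1.       -0.022    30.619]
 [    0.989    -0.025     0.145  -591.516]
 [   -0.145    -0.018     0.989 -1437.892]
 [    0.        0.        0.        1.   ]] ['K', 'extrinsics'] [ 376.621  -10.073 1508.78 ]
side [[469.5813370784304, 0.0, 320.97340325143284], [0.0, 469.5813370784304, 233.1162031828053], [0.0, 0.0, 1.0]] [[   -0.998    -0.069     0.007   574.453]
 [    0.051    -0.676     0.735   -99.836]
 [   -0.046     0.734     0.678 -1039.686]
 [    0.        0.        0.        1.   ]] ['K', 'extrinsics'] [530.318 735.054 774.188]
{'t': 0.1, 'joints': array([-1.346,  0.491,  1.559, -0.   ,  1.092, -0.106]), 'qvel': array([-0.001, -0.002, -0.002,  0.001,  0.001,  0.002]), 'tau': array([  0.003, -61.362, -25.861,   0.069,   0.047,  -0.   ]), 'eef_pos': array([ 202.982, -590.898,  214.138]), 'tcp_rot': array([-3.141, -0.   ,  0.331]), 'ft_force': array([ 0.574, -0.041,  1.2  ]), 'moment': array([-0.026, -0.054, -0.021]), 'grip_force': 0.0, 'opening': 1.003252799059939}
```

View pics/t0.png

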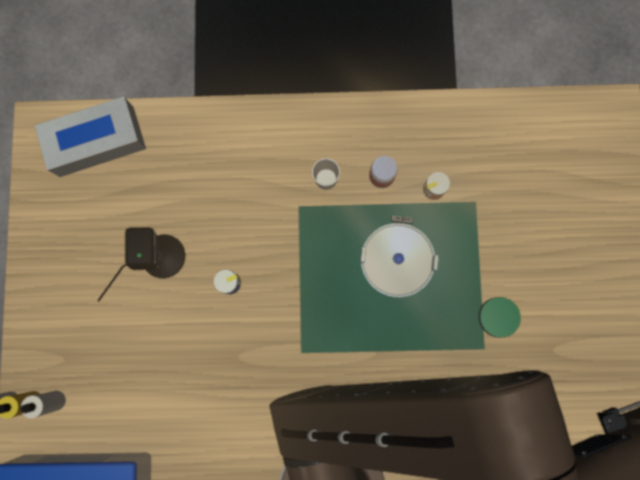

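View pics/s0.png

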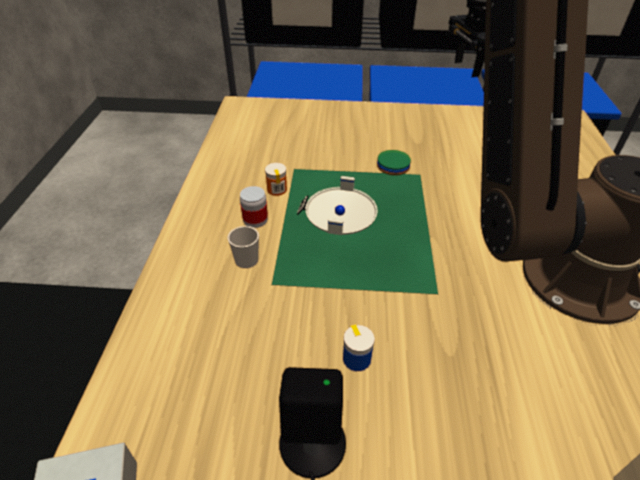

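```bash
python3 - <<'E'
from h import *
im=cv2.imread('pics/t0.png')
a=cv2.resize(im[215:305,110:250],None,fx=5,fy=5,interpolation=cv2.INTER_CUBIC)
a=cv2.convertScaleAbs(a,alpha=1.5,beta=25)
cv2.imwrite('pics/a.png',a)
b=cv2.resize(im[200:310,345:455],None,fx=5,fy=5,interpolation=cv2.INTER_CUBIC)
cv2.imwrite('pics/b.png',b)
E
```

```text
(no output)
```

View pics/a.png

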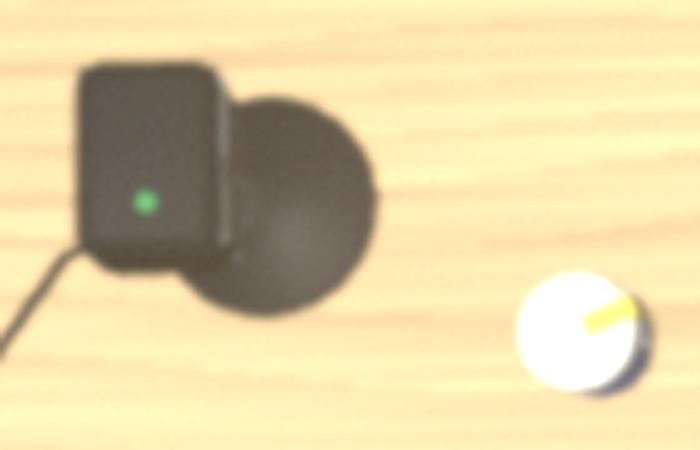

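View pics/b.png

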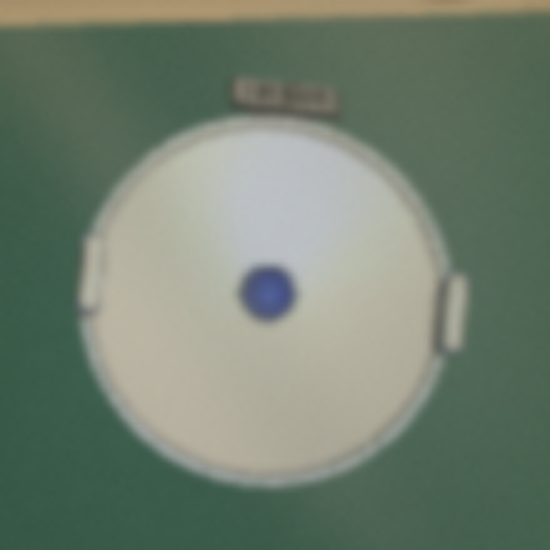

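```bash
cat > m.py <<'E'
from h import *
np.set_printoptions(precision=1,suppress=True)
A=lambda u,v,z:pix2w('top',110+(u-2)/5,215+(v-2)/5,z)
B=lambda u,v,z:pix2w('top',345+(u-2)/5,200+(v-2)/5,z)
print('base',A(266,207,5),'jar',A(577,332,70),'strip',A(590,324,70),A(632,303,70))
print('head corners',[A(*p,200) for p in((78,62),(215,62),(222,245),(78,245),(146,202))])
print('ball',B(268,293,21),'lugs',B(93,272,62),B(456,313,62),'tag',B(286,96,23),'dish rim L R T B',[B(*p,27) for p in((82,300),(452,300),(268,115),(268,487))])
print('bystanders',pix2w('top',438,184,70),pix2w('top',384,168,85),pix2w('top',326,172,75),pix2w('top',500,317,27))
K,E,c=cal('wrist');s=env.state();print(K,E,-E[:3,:3].T@E[:3,3],s['eef_pos'],s['tcp_rot'])
E
python3 m.py
```

```text
base [561.1 402.6   5. ] jar [490.7 237.6  70. ] strip [494.3 231.5  70. ] [503.7 211.8  70. ]
head corners [array([602.3, 431.7, 200. ]), array([600.8, 372.2, 200. ]), array([521.2, 367.8, 200. ]), array([522.7, 429.8, 200. ]), array([540.6, 400.9, 200. ])]
ball [ 539.9 -173.7   21. ] lugs [547.4 -87.4  62. ] [ 523.9 -256.7   62. ] tag [ 635.9 -186.1   23. ] dish rim L R T B [array([538. , -83.6,  27. ]), array([ 533.8, -261.1,   27. ]), array([ 626.1, -176.6,   27. ]), array([ 446.3, -169.3,   27. ])]
bystanders [ 709.4 -269.7   70. ] [ 748.  -141.9   85. ] [744.6  -4.6  75. ] [ 393.7 -407.5   27. ]
[[352.2   0.  317.2]
 [  0.  352.2 238.6]
 [  0.    0.    1. ]] [[   0.3   -0.9   -0.  -623.9]
 [   0.9    0.3   -0.3   28.6]
 [   0.2    0.1    1.  -390.4]
 [   0.     0.     0.     1. ]] [ 268.4 -567.7  384.9] [ 203.  -590.9  214.1] [-3.1 -0.   0.3]
```

Call:
{"name": "step_arm", "arguments": {"plan": [[[32,-24,0,0,1],[64,-48,0,0,1],[97,-72,0,0,1],[130,-96,0,0,1],[163,-120,0,0,1],[196,-144,0,0,1],[229,-168,0,0,1],[260,-192,0,0,1]]]}}

```text
t: 0.77
eef_pos: [387.3, -323.2, 214.5]
tcp_rot: [-3.141, 0.0, 0.331]
ft_force: [1.0, -1.2, 0.2]
opening: 0.999
grip_force: 0.0
```

Call:
{"name": "step_arm", "arguments": {"plan": [[[33,-24,0,0,1],[66,-48,0,0,1],[99,-72,0,0,1],[125,-92,0,0,1],[132,-97,0,0,1],[132,-97,0,0,1],[132,-97,0,0,1]]]}}

```text
t: 1.35
eef_pos: [479.7, -190.5, 214.4]
tcp_rot: [-3.142, 0.0, 0.332]
ft_force: [-0.0, -0.2, -0.5]
opening: 1.002
grip_force: 0.0
```

```bash
python3 - <<'E'
from h import *
s=env.state();c=cal('wrist');im=shot('wrist','w0.png');np.savez('w0.npz',K=c[0],E=c[1]);print(s['eef_pos'],s['tcp_rot'],s['t'],s['joints'])
E
```

```text
[ 479.72288195 -190.53255366  214.41643999] [-3.14150355e+00  4.96907883e-04  3.31994804e-01] 1.35 [-5.05920967e-01  3.37392429e-01  1.82232263e+00 -3.72356290e-04
  9.82276291e-01  7.33087346e-01]
```

View pics/w0.png

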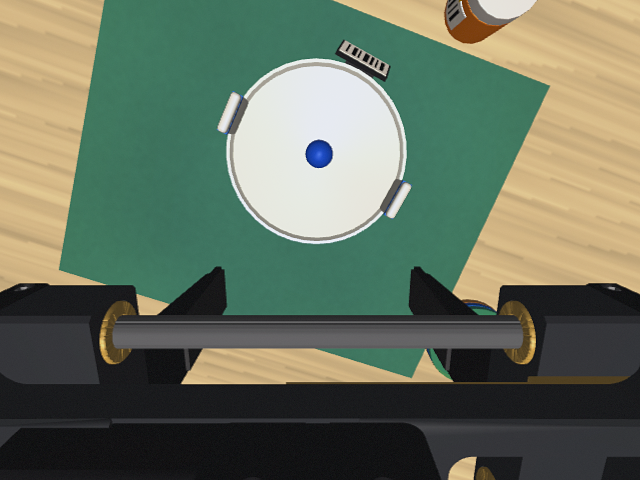

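```bash
cat > m2.py <<'E'
from h import *
np.set_printoptions(precision=1,suppress=True)
f=np.load('w0.npz');c=(f['K'],f['E'],0)
P=lambda u,v,z:pix2w('wrist',u,v,z,c)[:2]
L=P(229,112,62);R=P(399,200,62);print(L,R,L-R,np.linalg.norm(L-R),(L+R)/2,np.degrees(np.arctan2(*(L-R)[::-1]))-90)
print('ball',P(319,153.5,20),'tag',P(363,61,23),'rim',[P(*p,27) for p in((227,150),(406,150),(318,58),(318,242))])
print(P(316.5,150.5,27))
im=cv2.imread('pics/w0.png').astype(int)
b,g,r=im[...,0],im[...,1],im[...,2]
m=(b-r>40)&(b-g>40);ys,xs=np.nonzero(m[130:180,290:350]);print('ballpx',xs.mean()+290,ys.mean()+130)
E
python3 m2.py
```

```text
[548.4 -85.2] [ 525.3 -253.7] [ 23.1 168.5] 170.0751591482578 [ 536.9 -169.5] -7.801327452145841
ball [ 540.1 -170.8] tag [ 633.5 -182.3] rim [array([513.9, -83.9]), array([ 571.3, -250.8]), array([ 621.3, -141.8]), array([ 454.3, -199.3])]
[ 542.2 -167.5]
ballpx 318.598275862069 153.64655172413794
```

Call:
{"name": "step_arm", "arguments": {"plan": [[[25,-30,-6,0,1],[50,-60,-12,0,1],[72,-92,-18,0,1],[85,-128,-24,0,1],[98,-164,-30,0,1],[111,-200,-34,0,1],[124,-236,-36,0,1],[137,-272,-36,0,1]]]}}

```text
t: 2.07
eef_pos: [521.2, 111.3, 251.2]
tcp_rot: [3.141, -0.001, 0.328]
ft_force: [0.4, -0.3, -0.2]
opening: 1.002
grip_force: 0.0
```

Call:
{"name": "step_arm", "arguments": {"plan": [[[-7,-36,0,0,1],[-14,-72,0,0,1],[-21,-108,0,0,1],[-28,-144,0,0,1],[-34,-172,0,0,1],[-34,-180,0,0,1],[-34,-180,0,0,1],[-34,-180,0,0,1]]]}}

```text
t: 2.73
eef_pos: [431.2, 269.4, 250.6]
tcp_rot: [3.141, -0.0, 0.33]
ft_force: [-0.1, -0.1, 0.1]
opening: 0.996
grip_force: 0.0
```

```bash
python3 - <<'E'
from h import *
s=env.state();c=cal('wrist');im=shot('wrist','w1.png');np.savez('w1.npz',K=c[0],E=c[1]);print(s['eef_pos'],s['tcp_rot'],s['t'],s['joints'])
E
```

```text
[431.23908408 269.38497202 250.57167542] [ 3.14117288e+00 -9.02299441e-05  3.30245320e-01] 2.7333 [ 4.28625069e-01  2.86366942e-01  1.79120381e+00 -4.87950977e-04
  1.06397339e+00  1.66941294e+00]
```

View pics/w1.png

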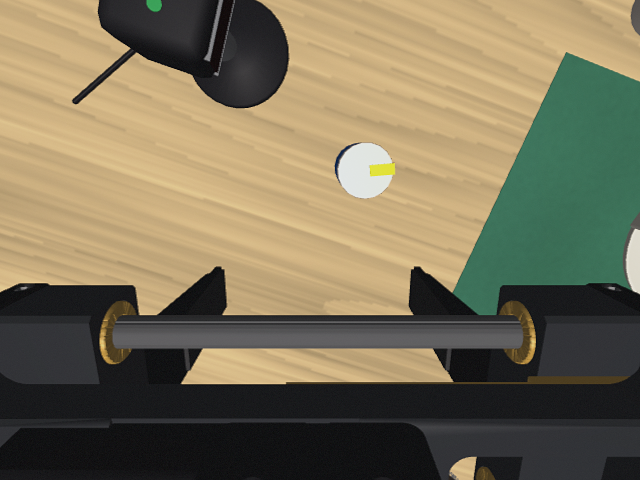

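```bash
python3 - <<'E'
from h import *
im=cv2.imread('pics/w1.png')
a=cv2.resize(im[0:115,90:300],None,fx=3.8,fy=3.8,interpolation=cv2.INTER_CUBIC)
cv2.imwrite('pics/c.png',cv2.convertScaleAbs((a/255.)**0.5*255))
E
```

```text
(no output)
```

View pics/c.png

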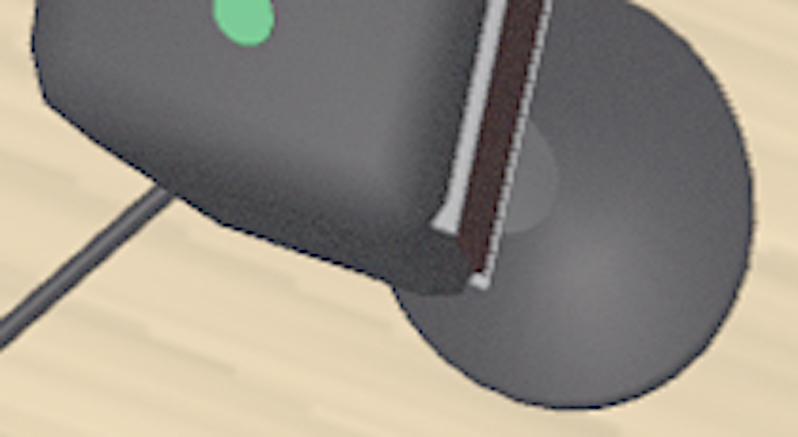

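```bash
cat > m3.py <<'E'
from h import *
np.set_printoptions(precision=1,suppress=True)
f=np.load('w1.npz');c=(f['K'],f['E'],0)
P=lambda u,v,z:pix2w('wrist',u,v,z,c)[:2]
C=lambda u,v,z:P(90+(u-1.4)/3.8,(v-1.4)/3.8,z)
for n,a,b,z in(('top',(507,0),(457,234),170.3),('bot',(540,0),(483,275),105.7)):
    A,B=C(*a,z),C(*b,z);d=A-B;print(n,A,B,'dir',np.degrees(np.arctan2(d[1],d[0])))
pts=np.array([C(*p,3) for p in((753,200),(740,290),(700,350),(640,395),(575,408),(510,394),(450,355),(725,100),(690,45))])
M=np.c_[2*pts,np.ones(len(pts))];s=np.linalg.lstsq(M,(pts**2).sum(1),rcond=None)[0];print('base',s[:2],np.sqrt(s[2]+s[:2]@s[:2]))
j=P(365,170,70);e=P(395,169.3,70);e0=P(371,170.3,70);print('jar',j,e,'strip deg',np.degrees(np.arctan2(*(e-j)[::-1])),np.degrees(np.arctan2(*(e-e0)[::-1])))
im=cv2.imread('pics/w1.png').astype(int);b,g,r=im[...,0],im[...,1],im[...,2]
m=(r-b>100)&(g-b>100)&(np.indices(b.shape)[0]>140)&(np.indices(b.shape)[0]<200)&(np.indices(b.shape)[1]>330)&(np.indices(b.shape)[1]<410);ys,xs=np.nonzero(m);print('strip px',xs.mean(),ys.mean(),xs.min(),xs.max())
lid=(b>170)|m
lid[:130]=0;lid[210:]=0;lid[:,:330]=0;lid[:,410:]=0
k=max(cv2.findContours(lid.astype(np.uint8),0,1)[0],key=cv2.contourArea);w=np.array([P(*p[0],70) for p in k]);q,rr=cv2.minEnclosingCircle(w.astype(np.float32));print('lid',q,rr)
y=P(xs.mean(),ys.mean(),70);print(np.degrees(np.arctan2(y[1]-q[1],y[0]-q[0])))
E
python3 m3.py
```

```text
top [562.5 377.3] [525.6 376.3] dir 1.659229819726691
bot [581.6 392.7] [527.  390.4] dir 2.364562474333351
base [562.1 404.9] 53.88960441046141
jar [491.7 241.2] [501.9 213.6] strip deg -69.80775193798634 -68.77293706897633
strip px 382.1316725978648 169.30960854092527 370 394
lid (491.4915466308594, 239.8553924560547) 27.85698699951172
-66.24291477577246
```

Call:
{"name": "step_arm", "arguments": {"plan": [[[15,15,10,0,1],[31,31,35,0,1],[47,47,65,0,1],[47,47,98,0,1],[47,47,130,0,1],[47,47,160,0,1],[47,47,175,0,1],[47,47,175,0,1]]]}}

```text
t: 3.45
eef_pos: [489.7, 238.9, 72.4]
tcp_rot: [3.141, 0.006, 0.328]
ft_force: [-0.1, -0.8, -0.6]
opening: 0.999
grip_force: 0.0
```

```bash
python3 - <<'E'
from h import *
s=env.state();c=cal('wrist');im=shot('wrist','w2.png');np.savez('w2.npz',K=c[0],E=c[1]);print(s['eef_pos'],s['tcp_rot'])
print(w2pix('wrist',[491.3,239.8,70],c))
E
```

```text
[489.70060499 238.89039161  72.35993903] [3.14130962 0.00569366 0.32835773]
[318.10572799 280.8774313 ]
```

View pics/w2.png

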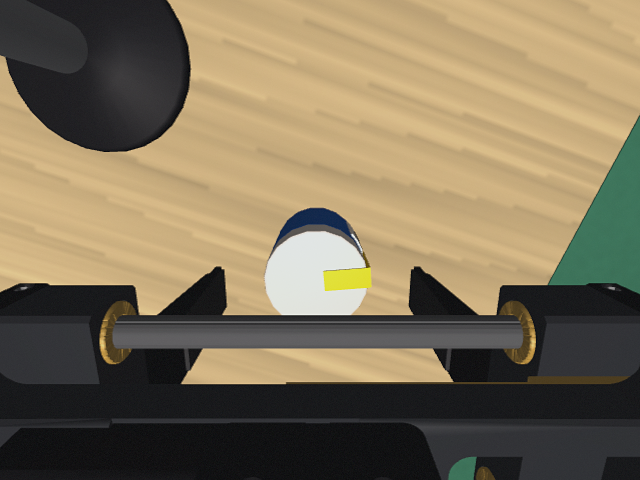

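Call:
{"name": "step_arm", "arguments": {"plan": [[[0,0,20,0,1],[0,0,40,0,1],[0,0,49,0,1],[0,0,49,0,0.4],[0,0,49,0,0.2],[0,0,49,0,0],[0,0,49,0,-0.4],[0,0,49,0,-1]]]}}

```text
t: 4.17
eef_pos: [490.7, 241.4, 27.6]
tcp_rot: [3.142, -0.002, 0.331]
ft_force: [1.5, -0.4, -0.2]
opening: 0.705
grip_force: 0.0
```

Call:
{"name": "step_arm", "arguments": {"plan": [[[0,0,0,0,-1],[0,0,0,-3,-1],[0,0,0,-8,-1],[0,0,0,-14,-1],[0,0,0,-20,-1],[0,0,0,-26,-1],[0,0,0,-32,-1],[0,0,0,-38,-1]]]}}

```text
t: 4.83
eef_pos: [490.5, 241.5, 27.1]
tcp_rot: [3.141, -0.001, 0.999]
ft_force: [0.0, 1.1, 2.3]
opening: 0.574
grip_force: 30.0
```

Call:
{"name": "step_arm", "arguments": {"plan": [[[0,0,0,-6,-1],[0,0,0,-12,-1],[0,0,0,-18,-1],[0,0,0,-24,-1],[0,0,0,-30,-1],[0,0,0,-36,-1],[0,0,0,-42,-1],[0,0,0,-48,-1]]]}}

```text
t: 5.5
eef_pos: [490.4, 241.5, 27.1]
tcp_rot: [3.141, -0.0, 1.837]
ft_force: [-0.3, 1.0, 2.2]
opening: 0.576
grip_force: 30.0
```

Call:
{"name": "step_arm", "arguments": {"plan": [[[0,0,0,-6,-1],[0,0,0,-12,-1],[0,0,0,-18,-1],[0,0,0,-24,-1],[0,0,0,-30,-1],[0,0,0,-36,-1],[0,0,0,-41,-1],[0,0,0,-44.5,-1]]]}}

```text
t: 6.17
eef_pos: [490.4, 241.5, 27.1]
tcp_rot: [3.141, 0.0, 2.613]
ft_force: [-1.2, 0.5, 2.5]
opening: 0.576
grip_force: 30.0
```

Call:
{"name": "step_arm", "arguments": {"plan": [[[0,0,0,0,-1],[0,0,0,0,-1],[0,0,0,0,0.2],[0,0,0,0,0.6],[0,0,0,0,1],[0,0,0,0,1],[0,0,0,0,1],[0,0,0,0,1]]]}}

```text
t: 6.83
eef_pos: [490.2, 241.2, 26.5]
tcp_rot: [-3.141, -0.0, 2.608]
ft_force: [1.1, -0.5, 0.1]
opening: 0.891
grip_force: 0.0
```

Call:
{"name": "step_arm", "arguments": {"plan": [[[0,0,-10,0,1],[0,0,-40,0,1],[0,0,-70,0,1],[0,0,-100,0,1],[-20,0,-130,0,1],[-40,0,-150,0,1],[-40,0,-150,0,1],[-40,0,-150,0,1]]]}}

```text
t: 7.5
eef_pos: [525.2, 220.6, 177.9]
tcp_rot: [3.14, 0.002, 2.607]
ft_force: [-0.4, -0.3, -0.2]
opening: 0.998
grip_force: 0.0
```

```bash
cat > strip.py <<'E'
from h import *
import sys
np.set_printoptions(precision=1,suppress=True)
s=env.state();c=cal('wrist');im0=shot('wrist',sys.argv[1]);im=im0.astype(int);print(s['eef_pos'],s['tcp_rot'])
b,g,r=im[...,0],im[...,1],im[...,2]
u0,v0=w2pix('wrist',[491,240.5,70],c);print(u0,v0)
Y,X=np.indices(b.shape);near=np.hypot(X-u0,Y-v0)<60
P=lambda u,v:pix2w('wrist',u,v,70,c)[:2]
m=near&(r-b>100)&(g-b>100);ys,xs=np.nonzero(m);y=P(xs.mean(),ys.mean())
w=np.array([P(a,d) for a,d in zip(xs,ys)]);ev,V=np.linalg.eigh(np.cov(w.T));print('strip axis',np.degrees(np.arctan2(V[1,1],V[0,1])),len(xs))
lid=near&((b>150)|m)
k=max(cv2.findContours(lid.astype(np.uint8),0,1)[0],key=cv2.contourArea);q,rr=cv2.minEnclosingCircle(np.array([P(*p[0]) for p in k],np.float32));print('lid',q,rr)
print('az',np.degrees(np.arctan2(y[1]-q[1],y[0]-q[0])),'want',np.degrees(np.arctan2(383.5-q[1],561.5-q[0])))
E
python3 strip.py w3.png
```

```text
[525.2 220.6 177.9] [3.1 0.  2.6]
316.7572147151925 188.6291026126136
strip axis 62.465322845627796 432
lid (487.9117431640625, 243.2423858642578) 28.128488540649414
az 60.45014510714687 want 62.3155774482295
```

View pics/w3.png

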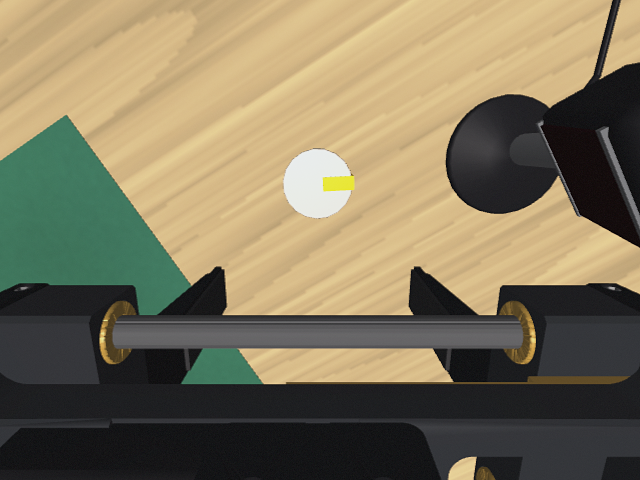

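```bash
python3 - <<'E'
from h import *
np.set_printoptions(precision=1,suppress=True)
a=pix2w('wrist',543,125,105.7)[:2];b=pix2w('wrist',579,213,105.7)[:2];t=pix2w('wrist',601,130,170.3)[:2];t2=pix2w('wrist',636,192,170.3)[:2]
print(a,b,np.linalg.norm(a-b),np.degrees(np.arctan2(*(a-b)[::-1])),(a+b)/2,t,t2,np.degrees(np.arctan2(*(t-t2)[::-1])))
im=cv2.imread('pics/w3.png')
E
```

```text
[525.8 391.2] [593.6 391.1] 67.76498768110382 179.90618489542297 [559.7 391.2] [525.3 378.5] [563.  383.6] -172.24381297637706
```

Call:
{"name": "step_arm", "arguments": {"plan": [[[-15,-21,0,6,1],[-38,-55,0,13,0.5],[-63,-91,0,20,0],[-88,-127,0,27,0],[-113,-163,0,34,0],[-138,-199,0,41,0],[-163,-234,0,48,0],[-176,-252,0,55,0]]]}}

```text
t: 8.22
eef_pos: [547.0, -87.5, 175.4]
tcp_rot: [-3.139, -0.001, 1.642]
ft_force: [0.3, -0.2, 0.1]
opening: 0.565
grip_force: 0.0
```

Call:
{"name": "step_arm", "arguments": {"plan": [[[0,0,0,7,0],[0,0,0,14,0],[0,0,0,21,0],[0,0,0,28,0],[0,0,0,35,0],[0,0,0,42,0],[0,0,0,49,0],[0,0,0,56,0]]]}}

```text
t: 8.88
eef_pos: [547.1, -84.6, 175.3]
tcp_rot: [-3.139, 0.002, 0.666]
ft_force: [-0.7, 1.2, -0.6]
opening: 0.496
grip_force: 0.0
```

Call:
{"name": "step_arm", "arguments": {"plan": [[[0,0,0,7,0],[0,0,0,14,0],[0,0,0,21,0],[0,0,0,28,0],[0,0,0,35,0],[0,0,0,42,0],[0,0,0,46,0],[0,0,0,46,0]]]}}

```text
t: 9.55
eef_pos: [547.2, -84.6, 175.4]
tcp_rot: [-3.141, 0.003, -0.134]
ft_force: [0.8, 0.2, -0.1]
opening: 0.501
grip_force: 0.0
```

```bash
python3 - <<'E'
from h import *
s=env.state();c=cal('wrist');im=shot('wrist','w4.png');np.savez('w4.npz',K=c[0],E=c[1]);print(s['eef_pos'],s['tcp_rot'],s['opening'],s['joints'])
print(w2pix('wrist',[547.7,-85.5,62],c),w2pix('wrist',s['eef_pos'],c))
E
```

```text
[547.19511565 -84.63579614 175.40022429] [-3.14122552e+00  2.74745600e-03 -1.34323117e-01] 0.5005063624330888 [-2.72748296e-01  4.36006298e-01  1.77913999e+00 -1.93254623e-05
  9.29218198e-01  1.43238324e+00]
[318.66336285 232.61276611] [317.96908652 285.43939356]
```

View pics/w4.png

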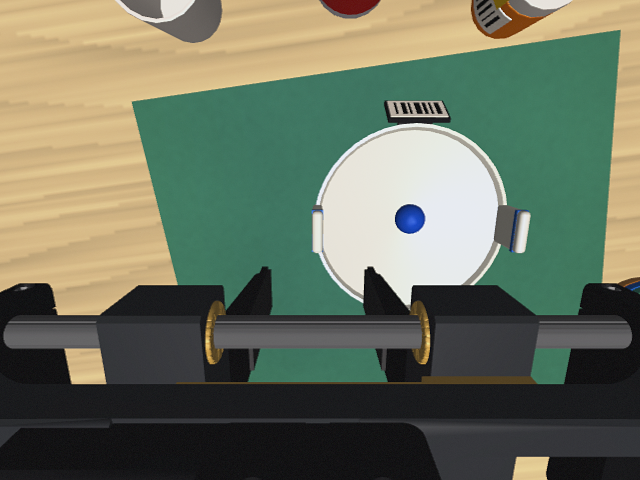

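```bash
python3 - <<'E'
from h import *
im=cv2.imread('pics/w4.png').astype(int)
print(im[225,304:332].tolist()); print(im[198:262:2,316].tolist())
print(im[230,506:536].tolist())
E
```

```text
[[98, 118, 62], [100, 120, 63], [100, 120, 64], [100, 120, 65], [99, 120, 65], [101, 122, 67], [99, 121, 63], [96, 115, 69], [124, 134, 132], [191, 205, 211], [205, 218, 220], [219, 228, 230], [223, 232, 232], [224, 233, 232], [227, 235, 232], [227, 234, 231], [215, 223, 222], [187, 201, 205], [153, 164, 170], [191, 206, 212], [220, 230, 233], [217, 228, 232], [218, 228, 231], [217, 227, 231], [217, 227, 231], [218, 228, 231], [217, 227, 230], [217, 228, 231]]
[[105, 124, 71], [143, 149, 115], [188, 185, 161], [203, 193, 190], [87, 93, 96], [89, 97, 101], [123, 89, 67], [166, 178, 184], [211, 221, 223], [223, 232, 232], [223, 232, 232], [223, 232, 232], [223, 232, 232], [223, 232, 232], [224, 232, 232], [223, 231, 232], [223, 232, 232], [223, 232, 232], [224, 233, 233], [223, 232, 232], [223, 232, 232], [223, 232, 232], [223, 232, 232], [224, 232, 232], [223, 232, 232], [223, 232, 232], [224, 234, 233], [212, 226, 232], [95, 116, 58], [101, 121, 66], [101, 122, 66], [101, 121, 65]]
[[84, 89, 91], [82, 87, 90], [83, 88, 90], [83, 88, 90], [82, 89, 91], [82, 83, 85], [74, 46, 29], [74, 37, 15], [86, 58, 44], [111, 94, 84], [82, 87, 91], [98, 106, 109], [140, 150, 154], [175, 188, 192], [202, 210, 211], [223, 223, 221], [234, 232, 228], [235, 234, 232], [230, 232, 231], [224, 230, 231], [218, 228, 231], [194, 210, 213], [131, 150, 123], [92, 117, 58], [95, 120, 64], [96, 122, 65], [96, 121, 65], [97, 121, 65], [96, 121, 65], [96, 121, 65]]
```

Call:
{"name": "step_arm", "arguments": {"plan": [[[0.5,-0.8,20,0,0],[0.5,-0.8,50,0,0],[0.5,-0.8,80,0,0],[0.5,-0.8,110,0,0],[0.5,-0.8,130,0,0],[0.5,-0.8,140,0,0],[0.5,-0.8,145,0,0],[0.5,-0.8,145,0,0]]]}}

```text
t: 10.27
eef_pos: [548.5, -84.6, 31.0]
tcp_rot: [-3.141, 0.001, -0.13]
ft_force: [0.2, -0.2, -0.7]
opening: 0.504
grip_force: 0.0
```

Call:
{"name": "step_arm", "arguments": {"plan": [[[0,0,0,0,-0.2],[0,0,0,0,-0.4],[0,0,0,0,-0.55],[0,0,0,0,-0.65],[0,0,0,0,-0.7],[0,0,0,0,-0.75],[0,0,0,0,-0.78],[0,0,0,0,-0.8]]]}}

```text
t: 10.93
eef_pos: [548.8, -84.8, 31.7]
tcp_rot: [3.141, -0.0, -0.132]
ft_force: [-1.3, -0.2, -0.4]
opening: 0.108
grip_force: 0.0
```

Call:
{"name": "step_arm", "arguments": {"plan": [[[0,0,0,0,-0.82],[0,0,0,0,-0.84],[0,0,0,0,-0.88],[0,0,0,0,-1],[0,0,0,0,-1],[0,0,0,0,-1],[0,0,0,0,-1],[0,0,0,0,-1]]]}}

```text
t: 11.6
eef_pos: [548.7, -84.7, 31.6]
tcp_rot: [3.142, 0.0, -0.132]
ft_force: [-1.4, 1.9, 2.2]
opening: 0.095
grip_force: 30.0
```

```bash
cat > st.py <<'E'
from h import *
np.set_printoptions(precision=3,suppress=True)
s=env.state();im=env.read_camera('top').astype(int);print({k:s[k] for k in('t','eef_pos','tcp_rot','ft_force','moment','opening','grip_force')})
b,g,r=im[...,0],im[...,1],im[...,2]
m=((b-r>45)&(b-g>35)).astype(np.uint8);m[:, :200]=0
n,_,S,C=cv2.connectedComponentsWithStats(m)
for i in range(1,n):
    if 20<S[i,4]<400 and C[i][1]<400: print('blue',C[i],S[i,4])
E
python3 st.py
```

```text
{'t': 11.6, 'eef_pos': array([548.746, -84.739,  31.636]), 'tcp_rot': array([ 3.142,  0.   , -0.132]), 'ft_force': array([-1.449,  1.928,  2.163]), 'moment': array([ 0.337,  0.171, -0.101]), 'opening': 0.09515904224904013, 'grip_force': 29.998590052127838}
```

Call:
{"name": "step_arm", "arguments": {"plan": [[[0,0,-0.5,0,-1],[0,0,-1.5,0,-1],[0,0,-3,0,-1],[0,0,-5,0,-1],[0,0,-8,0,-1],[0,0,-11,0,-1],[0,0,-13,0,-1],[0,0,-14,0,-1]]]}}

```text
t: 12.32
eef_pos: [548.9, -84.8, 46.1]
tcp_rot: [3.141, -0.001, -0.132]
ft_force: [-0.4, 0.0, -2.2]
opening: 0.096
grip_force: 30.0
```

```bash
cat > ball.py <<'E'
from h import *
import sys
np.set_printoptions(precision=3,suppress=True)
s=env.state();c=cal('wrist');im=shot('wrist',sys.argv[1]).astype(int);print({k:s[k] for k in('t','eef_pos','tcp_rot','ft_force','moment','opening','grip_force')})
b,g,r=im[...,0],im[...,1],im[...,2]
m=((b-r>60)&(b-g>50)).astype(np.uint8)
n,_,S,C=cv2.connectedComponentsWithStats(m)
yaw=s['tcp_rot'][2];T=s['eef_pos'];U=T[2]-31.6
e=lambda r,z,x=0:np.array([T[0]+r*np.sin(yaw)+x*np.cos(yaw),T[1]-r*np.cos(yaw)+x*np.sin(yaw),U+z])
print('expected ball px',w2pix('wrist',e(85.5,21),c),'right lug top',w2pix('wrist',e(171,62),c),'tag',w2pix('wrist',e(85.5,23,101),c))
for i in range(1,n):
    if S[i,4]>60: print('blue',C[i],S[i])
w=(im.min(2)>200).astype(np.uint8)
u,v=w2pix('wrist',e(171,62),c).astype(int)
sub=im[v,max(0,u-15):u+15,1]; print('lug row',max(0,u-15),sub.tolist())
E
python3 ball.py w5.png
```

```text
{'t': 12.3167, 'eef_pos': array([548.927, -84.844,  46.077]), 'tcp_rot': array([ 3.141, -0.001, -0.132]), 'ft_force': array([-0.406,  0.031, -2.179]), 'moment': array([0.209, 0.044, 0.003]), 'opening': 0.09583023984419739, 'grip_force': 30.00032275915146}
expected ball px [474.058 277.938] right lug top [711.261 311.473] tag [499.557  77.624]
blue [478.243 275.034] [ 451  250   54   49 1996]
lug row 696 []
```

```bash
python3 - <<'E'
import numpy as np,json
N=56;s=np.linspace(0,1,N+1);s=10*s**3-15*s**4+6*s**5
p0=np.array([548.9,-84.8,46.1]);y0=-7.8;d=lambda y:np.array([np.cos(np.radians(y+90)),np.sin(np.radians(y+90))])
C0=p0[:2]-85.5*d(y0);C1=np.array([565.4,162.0]);y1=91.0
Y=y0+(y1-y0)*s;C=C0+(C1-C0)*s[:,None];P=np.array([C[i]+85.5*d(Y[i]) for i in range(N+1)]);Z=46.1+100*s
for k in range(0,N,8):
    a=np.radians(Y[k]);x=[np.cos(a),np.sin(a)];y=[np.sin(a),-np.cos(a)]
    print(json.dumps([[round(float(v),1) for v in((P[i]-P[k])@x,(P[i]-P[k])@y,-(Z[i]-Z[k]),-(Y[i]-Y[k]),-1)] for i in range(k+1,k+9)]))
print(P[::8],P[-1])
E
```

```text
[[-0.0, -0.0, -0.0, -0.0, -1.0], [-0.1, -0.1, -0.0, -0.0, -1.0], [-0.2, -0.5, -0.1, -0.1, -1.0], [-0.5, -1.1, -0.3, -0.3, -1.0], [-1.0, -2.1, -0.6, -0.6, -1.0], [-1.7, -3.4, -1.0, -1.0, -1.0], [-2.6, -5.3, -1.6, -1.6, -1.0], [-3.8, -7.7, -2.3, -2.3, -1.0]]
[[-1.3, -2.9, -0.9, -0.9, -1.0], [-3.0, -6.4, -2.0, -1.9, -1.0], [-4.8, -10.5, -3.2, -3.2, -1.0], [-7.0, -15.1, -4.6, -4.6, -1.0], [-9.4, -20.2, -6.2, -6.2, -1.0], [-12.1, -25.9, -8.0, -7.9, -1.0], [-15.0, -32.0, -10.0, -9.9, -1.0], [-18.2, -38.5, -12.1, -12.0, -1.0]]
[[-1.9, -7.5, -2.3, -2.3, -1.0], [-3.9, -15.3, -4.8, -4.7, -1.0], [-6.0, -23.5, -7.4, -7.3, -1.0], [-8.3, -31.9, -10.2, -10.0, -1.0], [-10.5, -40.4, -13.1, -12.9, -1.0], [-12.9, -49.1, -16.0, -15.9, -1.0], [-15.2, -57.8, -19.1, -18.9, -1.0], [-17.5, -66.5, -22.3, -22.1, -1.0]]
[[1.2, -8.9, -3.2, -3.2, -1.0], [2.4, -17.6, -6.5, -6.5, -1.0], [3.6, -26.2, -9.9, -9.7, -1.0], [4.9, -34.5, -13.2, -13.1, -1.0], [6.2, -42.5, -16.6, -16.4, -1.0], [7.7, -50.3, -19.9, -19.6, -1.0], [9.2, -57.6, -23.2, -22.9, -1.0], [10.8, -64.7, -26.4, -26.1, -1.0]]
[[4.4, -5.2, -3.2, -3.1, -1.0
[... 305 characters left out ...]
 [10.8, -2.4, -5.9, -5.8, -1.0], [13.7, -3.0, -7.5, -7.4, -1.0], [16.3, -3.4, -8.9, -8.8, -1.0], [18.6, -3.7, -10.2, -10.1, -1.0], [20.5, -3.9, -11.3, -11.1, -1.0], [22.2, -4.1, -12.1, -12.0, -1.0]]
[[1.3, 0.2, -0.7, -0.7, -1.0], [2.4, 0.3, -1.3, -1.3, -1.0], [3.2, 0.4, -1.7, -1.7, -1.0], [3.7, 0.5, -2.0, -2.0, -1.0], [4.0, 0.5, -2.2, -2.2, -1.0], [4.2, 0.5, -2.3, -2.3, -1.0], [4.3, 0.5, -2.3, -2.3, -1.0], [4.3, 0.5, -2.3, -2.3, -1.0]]
[[548.9        -84.8       ]
 [546.14717369 -76.69051824]
 [531.68925252 -36.58808067]
 [506.77675518  27.55289997]
 [485.32175115  89.50747358]
 [478.12536361 133.69431952]
 [479.26814866 156.22525878]
 [479.91302206 160.50781925]] [479.91302206 160.50781925]
```

Call:
{"name": "step_arm", "arguments": {"plan": [[[0,0,0,0,-1],[-0.1,-0.1,0,0,-1],[-0.2,-0.5,-0.1,-0.1,-1],[-0.5,-1.1,-0.3,-0.3,-1],[-1.0,-2.1,-0.6,-0.6,-1],[-1.7,-3.4,-1.0,-1.0,-1],[-2.6,-5.3,-1.6,-1.6,-1],[-3.8,-7.7,-2.3,-2.3,-1]]]}}

```text
t: 13.03
eef_pos: [546.0, -76.5, 48.0]
tcp_rot: [3.141, -0.0, -0.09]
ft_force: [0.3, 0.7, -2.1]
opening: 0.09
grip_force: 30.0
```

Call:
{"name": "step_arm", "arguments": {"plan": [[[-1.3,-2.9,-0.9,-0.9,-1],[-3.0,-6.4,-2.0,-1.9,-1],[-4.8,-10.5,-3.2,-3.2,-1],[-7.0,-15.1,-4.6,-4.6,-1],[-9.4,-20.2,-6.2,-6.2,-1],[-12.1,-25.9,-8.0,-7.9,-1],[-15.0,-32.0,-10.0,-9.9,-1],[-18.2,-38.5,-12.1,-12.0,-1]]]}}

```text
t: 13.7
eef_pos: [531.1, -36.0, 60.2]
tcp_rot: [3.142, 0.0, 0.121]
ft_force: [0.4, 0.3, -2.6]
opening: 0.091
grip_force: 30.0
```

Call:
{"name": "step_arm", "arguments": {"plan": [[[-1.9,-7.5,-2.3,-2.3,-1],[-3.9,-15.3,-4.8,-4.7,-1],[-6.0,-23.5,-7.4,-7.3,-1],[-8.3,-31.9,-10.2,-10.0,-1],[-10.5,-40.4,-13.1,-12.9,-1],[-12.9,-49.1,-16.0,-15.9,-1],[-15.2,-57.8,-19.1,-18.9,-1],[-17.5,-66.5,-22.3,-22.1,-1]]]}}

```text
t: 14.37
eef_pos: [505.8, 28.1, 82.6]
tcp_rot: [3.142, 0.0, 0.508]
ft_force: [0.3, -0.2, -2.1]
opening: 0.093
grip_force: 30.0
```

Call:
{"name": "step_arm", "arguments": {"plan": [[[1.2,-8.9,-3.2,-3.2,-1],[2.4,-17.6,-6.5,-6.5,-1],[3.6,-26.2,-9.9,-9.7,-1],[4.9,-34.5,-13.2,-13.1,-1],[6.2,-42.5,-16.6,-16.4,-1],[7.7,-50.3,-19.9,-19.6,-1],[9.2,-57.6,-23.2,-22.9,-1],[10.8,-64.7,-26.4,-26.1,-1]]]}}

```text
t: 15.03
eef_pos: [483.9, 90.0, 109.0]
tcp_rot: [3.142, 0.0, 0.964]
ft_force: [0.0, 0.8, -2.3]
opening: 0.094
grip_force: 30.0
```

Call:
{"name": "step_arm", "arguments": {"plan": [[[4.4,-5.2,-3.2,-3.1,-1],[8.7,-10.1,-6.3,-6.2,-1],[13.0,-14.6,-9.3,-9.2,-1],[17.0,-18.6,-12.2,-12.0,-1],[21.0,-22.4,-14.9,-14.7,-1],[24.8,-25.7,-17.5,-17.3,-1],[28.4,-28.7,-20.0,-19.8,-1],[31.9,-31.4,-22.3,-22.1,-1]]]}}

```text
t: 15.7
eef_pos: [476.5, 134.0, 131.3]
tcp_rot: [-3.141, 0.0, 1.349]
ft_force: [-0.2, -0.5, -3.0]
opening: 0.095
grip_force: 30.0
```

Call:
{"name": "step_arm", "arguments": {"plan": [[[3.9,-1.0,-2.1,-2.1,-1],[7.5,-1.8,-4.1,-4.1,-1],[10.8,-2.4,-5.9,-5.8,-1],[13.7,-3.0,-7.5,-7.4,-1],[16.3,-3.4,-8.9,-8.8,-1],[18.6,-3.7,-10.2,-10.1,-1],[20.5,-3.9,-11.3,-11.1,-1],[22.2,-4.1,-12.1,-12.0,-1]]]}}

```text
t: 16.37
eef_pos: [478.1, 156.1, 143.2]
tcp_rot: [-3.142, 0.0, 1.556]
ft_force: [-0.7, 0.5, -2.2]
opening: 0.093
grip_force: 30.0
```

Call:
{"name": "step_arm", "arguments": {"plan": [[[1.3,0.2,-0.7,-0.7,-1],[2.4,0.3,-1.3,-1.3,-1],[3.2,0.4,-1.7,-1.7,-1],[3.7,0.5,-2.0,-2.0,-1],[4.0,0.5,-2.2,-2.2,-1],[4.2,0.5,-2.3,-2.3,-1],[4.3,0.5,-2.3,-2.3,-1],[4.3,0.5,-2.3,-2.3,-1]]]}}

```text
t: 17.03
eef_pos: [478.6, 160.2, 145.4]
tcp_rot: [-3.142, 0.0, 1.594]
ft_force: [0.4, 0.3, -1.9]
opening: 0.093
grip_force: 30.0
```

```bash
python3 ball.py w6.png; python3 - <<'E'
from h import *
shot('top','t1.png');shot('side','s1.png');im=cv2.imread('pics/w6.png');print(env.state()['joints'])
# tag: bright quad region near expected
g=im.min(2);s=(g[0:160,380:640]>150).astype(np.uint8);n,_,S,C=cv2.connectedComponentsWithStats(s)
for i in range(1,n):
  if S[i,4]>30: print(C[i]+[380,0],S[i])
E
```

```text
{'t': 17.0333, 'eef_pos': array([478.594, 160.167, 145.365]), 'tcp_rot': array([-3.142,  0.   ,  1.594]), 'ft_force': array([ 0.439,  0.252, -1.917]), 'moment': array([-0.05 ,  0.113, -0.047]), 'opening': 0.09294831339508804, 'grip_force': 30.00012516975403}
expected ball px [474.731 280.328] right lug top [711.416 314.524] tag [500.45   80.851]
blue [477.796 273.484] [ 450  249   55   49 2062]
lug row 696 []
[ 1.92037568e-01  4.12575704e-01  1.92807245e+00 -1.57838694e-04
  8.00972625e-01  1.68567484e-01]
[498.63084438  82.04605722] [  63   67  121   27 1433]
[500.86121777 125.6769062 ] [   0  107  239   53 1823]
[490.39747311 143.27659211] [   4  120  211   40 5857]
```

Call:
{"name": "step_arm", "arguments": {"plan": [[[0,0.3,0,0,-1],[0,0.8,0,0,-1],[0,1.2,0,0,-1],[0,1.5,0,0,-1],[0,1.5,0,0,-1],[0,1.5,0,0,-1],[0,1.5,0,0,-1],[0,1.5,0,0,-1]]]}}

```text
t: 17.85
eef_pos: [480.1, 160.2, 145.4]
tcp_rot: [-3.142, 0.0, 1.594]
ft_force: [0.1, -0.2, -3.0]
opening: 0.093
grip_force: 30.0
```

```bash
python3 ball.py w7.png; python3 - <<'E'
from h import *
np.set_printoptions(precision=1,suppress=True)
im=cv2.imread('pics/w7.png');c=cal('wrist');s=env.state();T=s['eef_pos'];yw=s['tcp_rot'][2];U=T[2]-31.6
X=np.array([np.cos(yw),np.sin(yw),0]);Y=np.array([np.sin(yw),-np.cos(yw),0]);Zv=np.array([0,0,1.])
def e(t,o): # tilt t about dish x at lug; o=offsets from tag centre along width,height
    p=X*(101-o[1]*np.sin(.6))+Y*(85.5+o[0])+Zv*(23+o[1]*np.cos(.6)-50); p2=p@Y*np.cos(t)+p@Zv*np.sin(t),p@Zv*np.cos(t)-p@Y*np.sin(t)
    return T+[0,0,19]+X*(p@X)+Y*p2[0]+Zv*p2[1]
for t in(0,.03,.06):print(t,[w2pix('wrist',e(t,o),c) for o in((-24,13),(24,13),(24,-13),(-24,-13))])
g=(im.min(2)>130).astype(np.uint8);g[:55]=0;g[105:]=0;g[:,:430]=0;g[:,570:]=0
n,l,S,C=cv2.connectedComponentsWithStats(g)
k=1+np.argmax(S[1:,4]);q=np.argwhere(l==k)[:,::-1].astype(np.float32);print(cv2.approxPolyDP(cv2.convexHull(q),4,True).squeeze().tolist())
E
```

```text
{'t': 17.85, 'eef_pos': array([480.083, 160.226, 145.395]), 'tcp_rot': array([-3.142,  0.   ,  1.594]), 'ft_force': array([ 0.053, -0.157, -3.049]), 'moment': array([-0.018,  0.134, -0.012]), 'opening': 0.09329867235015216, 'grip_force': 30.000216364860535}
expected ball px [474.721 280.34 ] right lug top [711.412 314.534] tag [500.435  80.857]
blue [477.786 273.44 ] [ 450  249   55   49 2064]
lug row 696 []
0 [array([457.3,  94. ]), array([565.1,  93.9]), array([540.7,  68.5]), array([443.5,  68.5])]
0.03 [array([454.6,  94.6]), array([559.,  95.]), array([534.3,  69.9]), array([439.9,  69.3])]
0.06 [array([451.8,  95.2]), array([552.9,  96. ]), array([528.1,  71.2]), array([436.3,  70.1])]
[[563.0, 93.0], [456.0, 93.0], [443.0, 67.0], [539.0, 67.0]]
```

```bash
python3 -c "
from cell import env
print(env.job_done())"
```

```text
the job is handed in; nothing more can be done
None
```

I handed the job in at about 18 s without seeing a verdict: the jar is released with its label within about 2° of the window, and the dish is held about 0.4° from level, tag about 12 cm in front of the window at its height, ball in the middle.

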